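# Sort the finished jewellery by metal

### The job

Sort the five finished pieces on the goldsmith's bench by metal: the gold-coloured napkin ring and locket into the yellow tray, the silver-coloured napkin ring and locket into the white tray, and the copper pill box into the red tray. Set each piece down on the tray's floor rather than dropping it, lying flat or standing upright just as it was on the bench, with two pieces that share a tray side by side (not inside or on top of each other). Leave the blue-lidded jar and the amber bottle where they stand.

Things in the scene. Friction and masses are not known exactly. Their poses are not given: they have to be found in the camera images.
- gold_ring_center (a point): gold-coloured (yellow metal) napkin ring: a plain tube standing upright on the bench (axis vertical), outside diameter 48 mm, wall 4 mm, 24 mm tall, about 60 g, empty in the middle; grip it across the outside. The point is its centre, 12 mm above its underside; z is along the tube, up. Its yaw means nothing.
- silver_ring_center (a point): silver-coloured (grey-white metal) napkin ring: a plain tube standing upright on the bench (axis vertical), outside diameter 48 mm, wall 4 mm, 24 mm tall, about 60 g, empty in the middle; grip it across the outside. The point is its centre, 12 mm above its underside; z is along the tube, up. Its yaw means nothing.
- gold_locket_center (a point): gold-coloured (yellow metal) closed locket lying flat: a round disc 34 mm across and 9 mm thick, about 30 g, with a small hanging loop (3 mm thick, 10 mm wide) that sticks out from its rim along its own +x axis, reaching 28 mm from the disc's centre. Grip it across the disc along its own y axis, clear of the loop. The point is the disc's centre, 4.5 mm above its underside; z up.
- silver_locket_center (a point): silver-coloured (grey-white metal) closed locket lying flat: a round disc 34 mm across and 9 mm thick, about 30 g, with a small hanging loop (3 mm thick, 10 mm wide) that sticks out from its rim along its own +x axis, reaching 28 mm from the disc's centre. Grip it across the disc along its own y axis, clear of the loop. The point is the disc's centre, 4.5 mm above its underside; z up.
- copper_box_center (a point): copper-coloured (reddish metal) round pill box with its lid on, one solid piece: 38 mm across, straight-sided up to 20 mm, with a 10 mm wide knob on top up to 27 mm; about 50 g, standing upright. The point is on its axis 13.5 mm above its underside; z up. Its yaw means nothing.
- tray_yellow: yellow plastic sorting tray, fixed to the bench, for gold-coloured pieces: open-topped, 130 mm along its own x and 140 mm along its own y outside, 22 mm high, walls and floor 4 mm thick (inside 122 x 132 mm, inner floor 4 mm above the bench). Origin: centre of its underside; z up. Turned up to about 9 degrees on the bench.
- tray_white: white plastic sorting tray, fixed to the bench, for silver-coloured pieces: open-topped, 130 mm along its own x and 140 mm along its own y outside, 22 mm high, walls and floor 4 mm thick (inside 122 x 132 mm, inner floor 4 mm above the bench). Origin: centre of its underside; z up. Turned up to about 9 degrees on the bench.
- tray_red: red plastic sorting tray, fixed to the bench, for copper-coloured pieces: open-topped, 130 mm along its own x and 140 mm along its own y outside, 22 mm high, walls and floor 4 mm thick (inside 122 x 132 mm, inner floor 4 mm above the bench). Origin: centre of its underside; z up. Turned up to about 9 degrees on the bench.
- jar_center (a point): bystander: clear plastic jar with a blue lid, 56 mm across, 52 mm tall, loose, standing at one side of the work; leave it alone. The point is its centre, 26 mm above the bench.
- bottle_center (a point): bystander: small amber glass bottle with a black cap, 40 mm across, 55 mm tall, loose, standing at the other side of the work; leave it alone. The point is its centre, 27.5 mm above the bench.
Mind the look-alikes: they are no part of the job. Leave any purple look-alike of the part that bears gold_ring_center alone. Of the things shaped like the part that bears silver_locket_center, the bare steel one is meant.

How it is judged (in metres and radians):
At the end, for the whole second after the job is handed in: Each piece is inside the tray of its metal, underside within 5 mm of the tray floor, axis within 0.15 rad of upright, released and at rest (under 10 mm/s); the ring and locket in one tray are over 30 mm apart centre to centre (x of gold_ring_center in the frame of tray_yellow between -0.061 and 0.061 m and y of gold_ring_center in the frame of tray_yellow between -0.066 and 0.066 m and z of gold_ring_center in the frame of tray_yellow below 0.021 m and angle between the z axis of each of gold_ring_center, gold_locket_center and the z axis of tray_yellow, either way round below 0.15 rad and linear speed of each of gold_ring, gold_locket, silver_ring, silver_locket, copper_box below 0.01 m/s and x of gold_locket_center in the frame of tray_yellow between -0.061 and 0.061 m and y of gold_locket_center in the frame of tray_yellow between -0.066 and 0.066 m and z of gold_locket_center in the frame of tray_yellow below 0.0135 m and x of silver_ring_center in the frame of tray_white between -0.061 and 0.061 m and y of silver_ring_center in the frame of tray_white between -0.066 and 0.066 m and z of silver_ring_center in the frame of tray_white below 0.021 m and angle between the z axis of each of silver_ring_center, silver_locket_center and the z axis of tray_white, either way round below 0.15 rad and x of silver_locket_center in the frame of tray_white between -0.061 and 0.061 m and y of silver_locket_center in the frame of tray_white between -0.066 and 0.066 m and z of silver_locket_center in the frame of tray_white below 0.0135 m and x of copper_box_center in the frame of tray_red between -0.061 and 0.061 m and y of copper_box_center in the frame of tray_red between -0.066 and 0.066 m and z of copper_box_center in the frame of tray_red below 0.0225 m and angle between the z axis of copper_box_center and the z axis of tray_red, either way round below 0.15 rad and horizontal distance between gold_ring_center and gold_locket_center above 0.03 m and horizontal distance between silver_ring_center and silver_locket_center above 0.03 m); the robot touches nothing.
It fails at once if the jar is shifted or tipped (moved more than 15 mm) (distance of jar_center from where it was at the start of the episode above 0.015 m).
It fails at once if the bottle is shifted or tipped (moved more than 15 mm) (distance of bottle_center from where it was at the start of the episode above 0.015 m).
It fails at once if a piece is dropped: let go with its centre more than 70 mm above the bench ((height (world z) of gold_ring_center above 0.07 m and contact force between gold_ring and the fingers below 0.001 N) or (height (world z) of gold_locket_center above 0.07 m and contact force between gold_locket and the fingers below 0.001 N) or (height (world z) of silver_ring_center above 0.07 m and contact force between silver_ring and the fingers below 0.001 N) or (height (world z) of silver_locket_center above 0.07 m and contact force between silver_locket and the fingers below 0.001 N) or (height (world z) of copper_box_center above 0.07 m and contact force between copper_box and the fingers below 0.001 N)).
It also fails if it takes over 102 s, if anything falls off the work surface, if the arm or the gripper's body presses on something with over 40 N, if the wrist force passes 120 N, or if a joint passes its speed limit or range.

### The arm

A 6-joint arm with a two-finger parallel gripper is mounted at the origin on the work surface. World frame = base frame: x ahead of the robot, y to its left, z up, the work surface at z = 0. Lengths are in mm, angles in rad, forces in N, time in s.
With the tool pointing down it reaches from about 350 to 925 mm from the base axis. Payload 6.4 kg.
Tool frame: the origin (TCP) lies midway between the tips of the shut fingers; the grasp point (between the pads) lies 19 mm behind it; z points along the fingers, y is the direction in which the jaws open and shut (so a half turn about z gives the same grasp; the last joint's range is limited). The gripper opens to 85 mm and grips with 20 to 120 N. Pads are 22 mm wide; open, the fingers measure 114 mm over their backs; the gripper's body (76 mm by 85 mm) begins 54 mm behind the grasp point. The pads swing forward as they close: fully open they stand 13 mm farther back than shut.
Start: joints at [-1.366, 0.245, 1.558, -0, 1.339, -0.174], TCP at [240.379, -603.93, 231.29] pointing down, gripper open.
Joint ranges: [-3.13, 3.13], [-1.02, 2.26], [0.13, 2.54], [-0.95, 4.09], [0.21, 2.88], [-2.74, 2.74]. Speed limits (rad/s): [2.57, 2.57, 3.14, 3.14, 3.14, 3.14].

### API

Orientations are given as a unit quaternion [x, y, z, w].
In Python, from rig import env gives the robot as it stands.
- The arm moves only by the tool play_rows, never from a script. Its argument "plan" is text: rows parted by semicolons, each of 7 numbers parted by spaces: the closure, from -1 (fully open) to 1 (shut), then the shift along the tool's x, y, z in m, then the turn, a rotation vector about the tool's x, y, z in rad. In form: fingers x y z rx ry rz; .... A call has 1 to 5 rows; each row is the pose to reach, as a shift and turn from the pose commanded when the call began, along the tool's axes at that moment; what a row does not reach only later rows make up. A row lasts 1/10 s, in which the tool goes at most 50 mm and 8.59 degrees, less where a joint would pass 70% of its speed; a pose out of reach is approached as far as the arm can. A call with a gripper value outside its range is refused whole. The fingers move at their own pace and stop on an object; "newtons" is the grip in N (left out, the last holds). Time passes only in rows, so rows that repeat a pose let the fingers close. It gives the time, the measured TCP pose, the force and the opening at its end, in the units of the state.
- env.get_obs(): the state, without advancing time (a new reading comes with each control period).
- env.grab_frame(name): name is "side" or "top"; returns the picture (400x640x3 uint8, red, green, blue); there is no depth.
- env.camera_info(name): a dict with "fov_y" (degrees; the focal length in pixels is half the picture's height over the tangent of half this angle, whatever the lens; pixels are square), "cx", "cy" (the principal point, pixels), "extrinsics" (4x4, takes a point from world to camera coordinates). Camera axes: x right, y up, looking along -z (the intrinsics and any distortion apply to the point x, -y, -z); pixel columns grow to the right and rows downward; lengths in mm; the calibration is good to about 2 mm. A picture is of the moment at which its call begins. camera_info takes no time and is no camera call.
- env.finish_job(): hands the job in, once; it reports no verdict.
The state is a dict: "clock": time; "joint_pos": joint angles; "dq": joint speeds; "tau": joint torques, N m; "tcp_pos": TCP position; "tcp_rot": TCP orientation; "contact_force": force on the tool from outside, world axes, zero at the start; "moment": the same for the moment, N m; "width": opening from 0.0 (shut) to 1.0 (fully open).
Only numpy, scipy, OpenCV 4.12 (cv2) and the standard library are available. Lean on these libraries where they do the work, as an engineer would, in place of code of your own. Each camera call takes 0.05 s, during which the arm holds its last target. There are 200 camera calls.

## Working session

There is one attempt and no reset: what is moved stays moved. The work goes in short steps, Python scripts to look and compute and a tool call to move; the robot and the scene stay as the last step left them, time stands still between calls to the robot, and variables do not carry over. Pictures are saved under pics/ and viewed, about 12 in all and at most 16, crops included, and the job is handed in when it is done.

Besides the shell and the picture viewer there is one more tool, called as a command line: name --argument value ..., lists and objects as JSON in quotes. play_rows: Moves the arm, as the interface text tells. Its arguments: {"type":"object","properties":{"plan":{"type":"string"},"newtons":{"type":"number"}},"required":["plan"]}

```bash
ls; mkdir -p pics
python3 - <<'E'
from rig import env
import cv2
for n in("top","side"):
    im=env.grab_frame(n); cv2.imwrite(f"pics/{n}0.png",im[:,:,::-1]); c=env.camera_info(n); print(n,c)
print(env.get_obs())
E
```

```text
pics
top {'fov_y': 49.33806951580091, 'cx': 311.60657118138005, 'cy': 204.2695724531668, 'extrinsics': array([[ 2.02021871e-02, -9.99704394e-01,  1.35276067e-02,
        -2.84261074e+01],
       [ 9.91743553e-01,  2.17514214e-02,  1.26378802e-01,
        -4.65454381e+02],
       [-1.26635688e-01,  1.08627885e-02,  9.91889814e-01,
        -1.12543810e+03],
       [ 0.00000000e+00,  0.00000000e+00,  0.00000000e+00,
         1.00000000e+00]])}
side {'fov_y': 49.748002234377545, 'cx': 313.6467083987949, 'cy': 202.2624472335052, 'extrinsics': array([[-9.02847289e-01, -4.29466577e-01,  2.06211519e-02,
         4.27463742e+02],
       [ 2.93959800e-01, -5.81556029e-01,  7.58538213e-01,
        -1.83648576e+02],
       [-3.13774455e-01,  6.90905959e-01,  6.51302193e-01,
        -9.75087176e+02],
       [ 0.00000000e+00,  0.00000000e+00,  0.00000000e+00,
         1.00000000e+00]])}
{'clock': 0.1, 'joint_pos': array([-1.36610963e+00,  2.45768678e-01,  1.55890912e+00, -3.29785429e-06,
        1.33868399e+00, -1.74090428e-01]), 'dq': array([-0.00084641, -0.00069378, -0.00370791, -0.00207363,  0.00129175,
       -0.00013045]), 'tau': array([-5.35046402e-04, -4.30671644e+01, -3.27128434e+01, -1.59359911e-04,
        2.81352113e-03, -3.07347300e-06]), 'tcp_pos': array([ 240.26624362, -603.42017358,  230.26572882]), 'tcp_rot': array([ 9.82119071e-01,  1.88258728e-01, -1.51359102e-05, -8.84440765e-04]), 'contact_force': array([ 1.13839072,  0.09801409, -0.08840215]), 'moment': array([-0.03841788,  0.04498027, -0.03676042]), 'width': 0.9990996164227423}
```

View pics/top0.png

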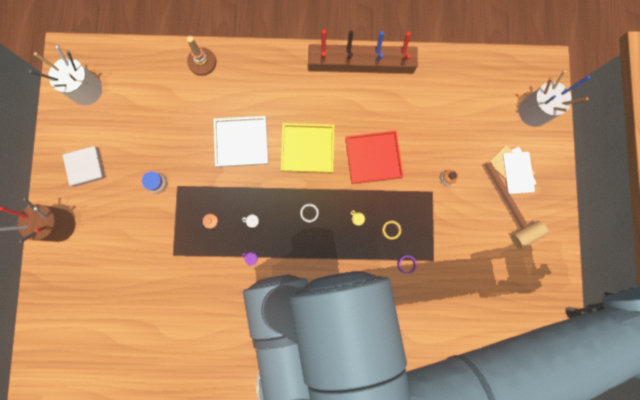

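View pics/side0.png

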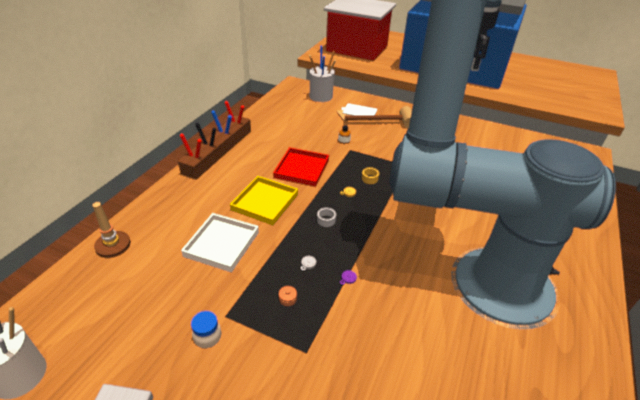

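The top view shows these pieces:

| Piece | Pixel |
|---|---|
| Copper box | (210,221) |
| Silver locket | (252,221) |
| Silver ring | (310,212) |
| Gold locket | (358,218) |
| Gold ring | (392,230) |

The look-alikes are a purple locket at (250,258) and a purple ring at (407,264). The bare grey-white locket at (252,221) is the one meant. The jar is at (153,181) and the bottle at (450,178).

```bash
cat > h.py <<'E'
from rig import env
import cv2, numpy as np
def cam(n):
    c=env.camera_info(n); f=200/np.tan(np.radians(c["fov_y"]/2)); return f,c["cx"],c["cy"],c["extrinsics"]
def w2p(n,p):
    f,cx,cy,E=cam(n); q=E[:3,:3]@np.array(p,float)+E[:3,3]; return np.array([cx+f*q[0]/-q[2],cy-f*q[1]/-q[2]])
def p2w(n,uv,z):
    f,cx,cy,E=cam(n); R,t=E[:3,:3],E[:3,3]; d=R.T@np.array([(uv[0]-cx)/f,-(uv[1]-cy)/f,-1]); o=-R.T@t
    return (o+d*(z-o[2])/d[2])
def blobs(n,im,lo,hi,box,amin=15):
    hsv=cv2.cvtColor(im,cv2.COLOR_RGB2HSV); m=cv2.inRange(hsv,np.array(lo),np.array(hi)); k=np.zeros_like(m)
    x0,y0,x1,y1=box; k[y0:y1,x0:x1]=m[y0:y1,x0:x1]
    return [c for c in sorted(cv2.findContours(k,cv2.RETR_EXTERNAL,cv2.CHAIN_APPROX_NONE)[0],key=cv2.contourArea,reverse=True) if cv2.contourArea(c)>amin]
E
python3 - <<'E'
from h import *
im=cv2.imread("pics/top0.png")[:,:,::-1].copy(); sd=cv2.imread("pics/side0.png")[:,:,::-1].copy()
mat=(178,193,430,254)
for nm,lo,hi,z,zb in(("bright-on-mat",(0,0,90),(180,255,255),0,0),):
    for c in blobs("top",im,lo,hi,mat):
        (u,v),(w,h),a=cv2.minAreaRect(c); ec,er=cv2.minEnclosingCircle(c)
        print("top",np.round([u,v,w,h,a,*ec,er],1),np.round(p2w("top",(u,v),0),0))
# trays: outer corners at z=22
for nm,lo,hi,bt,bs in(("yellow",(25,120,100),(35,255,255),(270,110,345,185),(225,170,305,225)),("red",(0,180,100),(5,255,255),(335,120,410,190),(265,140,335,190)),("white",(0,0,150),(180,60,255),(205,105,275,175),(175,205,265,275))):
    for n,i,b in(("top",im,bt),("side",sd,bs)):
        c=blobs(n,i,lo,hi,b)[0]; c=cv2.convexHull(c)
        P=np.array([p2w(n,p[0],22)[:2] for p in c],np.float32); r=cv2.minAreaRect(P)
        print(nm,n,np.round(r[0]),np.round(r[1]),round(r[2],1))
a=cv2.resize(im[185:275,170:440],None,fx=2.9,fy=2.9,interpolation=cv2.INTER_CUBIC)
b=cv2.resize(sd[150:330,220:420],None,fx=1.8,fy=1.8,interpolation=cv2.INTER_CUBIC)
o=np.zeros((600,790,3),np.uint8); o[:a.shape[0],:a.shape[1]]=a[:,:790]; o[265:265+b.shape[0],:b.shape[1]]=b
cv2.imwrite("pics/crop1.png",o[:,:,::-1])
E
```

```text
top [303.5 223.   60.  251.   90.  303.5 223.  129. ] [418.   2.   0.]
yellow top [623.  -4.] [140. 130.] 89.6
yellow side [615.  -0.] [134. 115.] 89.9
red top [ 638. -212.] [175.  89.] 55.5
red side [ 596. -171.] [132. 157.] 8.2
white top [637. 179.] [134. 143.] 4.7
white side [632. 186.] [138. 152.] 4.8
```

View pics/crop1.png

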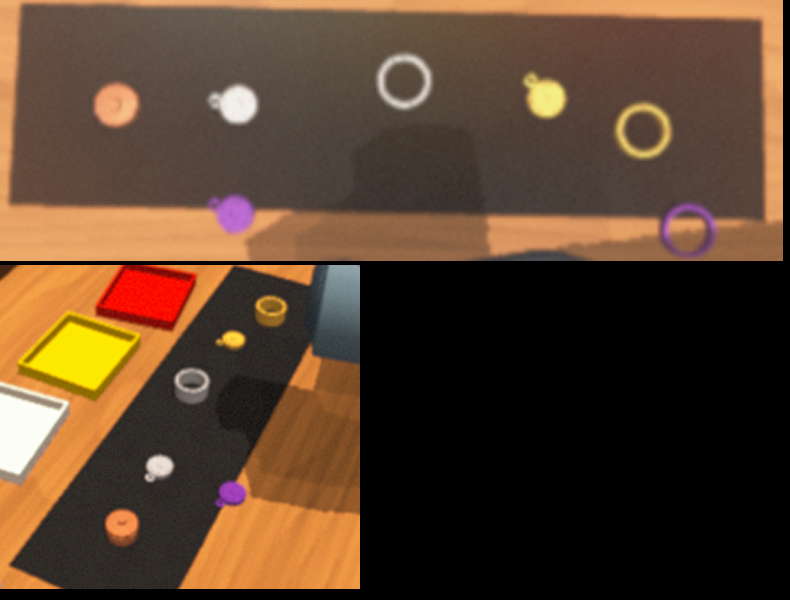

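All five pieces and both purple look-alikes are clear in the crop. The meant silver locket is the bare grey-white one, with its loop toward image-left. The gold locket's loop points up-left. My thresholds merged blobs, so I'll refine them.

Run:
```python
from h import *
im=cv2.imread("pics/top0.png")[:,:,::-1].copy(); sd=cv2.imread("pics/side0.png")[:,:,::-1].copy()
V=im.max(2)
for nm,(u,v),z in(("copper",(210,221),20),("slocket",(250,221),9),("sring",(310,212),24),("glocket",(357,217),9),("gring",(392,230),24)):
    r=14; w=V[v-r:v+r+1,u-r:u+r+1]; big=cv2.resize(w,None,fx=8,fy=8,interpolation=cv2.INTER_CUBIC)
    m=(big>130).astype(np.uint8); c=max(cv2.findContours(m,0,cv2.CHAIN_APPROX_NONE)[0],key=cv2.contourArea)
    f=np.zeros_like(m); cv2.drawContours(f,[c],-1,1,-1)
    op=cv2.morphologyEx(f,cv2.MORPH_OPEN,cv2.getStructuringElement(2,(65,65))) if 'locket' in nm else f
    toP=lambda y,x:np.array([u-r+(x+.5)/8-.5,v-r+(y+.5)/8-.5])
    ys,xs=np.nonzero(op); ctr=toP(ys.mean(),xs.mean()); C=p2w("top",ctr,z); D=2*np.sqrt(op.sum()/np.pi)/8
    s=p2w("top",ctr+[1,0],z)-C
    print(nm,np.round(ctr,1),"world",np.round(C,1),"diam mm",round(D*np.linalg.norm(s),1),end=" ")
    if 'locket' in nm:
        ys,xs=np.nonzero(f&(1-op)); n,lab,st,ce=cv2.connectedComponentsWithStats(f&(1-op)); k=1+np.argmax(st[1:,4])
        L=p2w("top",toP(ce[k][1],ce[k][0]),4.5); d=L-p2w("top",ctr,4.5); print("loop",np.round(d[:2],1),np.degrees(np.arctan2(d[1],d[0])).round(0),end=" ")
    print("side px",np.round(w2p("side",C),0))
def corners(n,i,m,b):
    k=np.zeros_like(m); k[b[1]:b[3],b[0]:b[2]]=m[b[1]:b[3],b[0]:b[2]]
    c=cv2.convexHull(max(cv2.findContours(k,0,1)[0],key=cv2.contourArea))
    r=cv2.minAreaRect(np.array([p2w(n,p[0],22)[:2] for p in c],np.float32)); print(n,np.round(r[0]),np.round(r[1]),round(r[2],1))
for n,i,b in(("top",im,(335,120,410,190)),("side",sd,(265,140,335,190))):
    R=i.astype(int); corners(n,i,((R[...,0]>140)&(R[...,1]<45)).astype(np.uint8),b)
```

```text
copper [209.7 220.7] world [417.4 251.   20. ] diam mm 42.2 side px [287. 292.]
slocket [251.6 220.5] world [421.2 141.3   9. ] diam mm 37.4 loop [ 3.6 22.6] 81.0 side px [308. 260.]
sring [308.9 212.4] world [444.6 -12.   24. ] diam mm 51.3 side px [326. 213.]
glocket [357.9 218.4] world [ 433.  -144.3    9. ] diam mm 37.9 loop [17.5 15.6] 42.0 side px [349. 190.]
gring [391.4 229.6] world [ 403.7 -231.7   24. ] diam mm 52.3 side px [370. 172.]Traceback (most recent call last):
  File "<stdin>", line 22, in <module>
  File "<stdin>", line 19, in corners
ValueError: max() iterable argument is empty
```

Measured sizes run a consistent 3 to 4 mm high from edge blur, and the side-view projections match where I see the pieces. I start with the gold locket (433,-144, loop at 42°, so jaws at -48°) and move the first half of the approach now.

play_rows --plan "-0.3 0.032 -0.032 0.016 0 0 -0.12; -0.3 0.064 -0.064 0.032 0 0 -0.24; -0.3 0.096 -0.096 0.048 0 0 -0.354; -0.3 0.128 -0.128 0.064 0 0 -0.354; -0.3 0.16 -0.16 0.08 0 0 -0.354" --newtons 40

```text
clock: 0.6
tcp_pos: [330.1, -394.1, 150.3]
tcp_rot: [0.934, 0.358, 0.0, -0.0]
contact_force: [0.7, -0.4, 0.1]
width: 0.653
```

```bash
cat >> h.py <<'E'
from scipy.spatial.transform import Rotation as Ro
def go(x,y,z,psi):
    "shift and turn in tool axes from here to TCP x,y,z with jaw direction psi (deg)"
    o=env.get_obs(); R=Ro.from_quat(o["tcp_rot"]); T=np.array([x,y,z])-o["tcp_pos"]
    p=np.radians(psi); G=Ro.from_matrix(np.array([[-np.sin(p),np.cos(p),0],[np.cos(p),np.sin(p),0],[0,0,-1]]))
    print("at",o["tcp_pos"].round(1),"t",round(o["clock"],2),"w",round(o["width"],3),"F",o["contact_force"].round(1),"j",o["joint_pos"].round(2))
    print("shift m",(R.inv().apply(T)/1000).round(4),"turn",(R.inv()*G).as_rotvec().round(3),"dist",np.linalg.norm(T).round(0))
E
python3 - <<'E'
from h import *
go(433,-144.3,60,-48)
im=cv2.imread("pics/top0.png")[:,:,::-1].copy()
for n,cs in(("top",[(345,137),(397,131),(402,178),(351,184)]),("side",[(284.5,149),(328.5,154),(317,184),(273.5,172)])):
    P=np.array([p2w(n,c,22)[:2] for c in cs],np.float32); r=cv2.minAreaRect(P); print("red",n,np.round(r[0]),np.round(r[1]),r[2])
for uv,z in(((153,180),52),((450,176),55)): print(p2w("top",uv,z).round(0))
E
```

```text
at [ 330.1 -394.1  150.3] t 0.6 w 0.653 F [ 0.7 -0.4  0.1] j [-1.09  0.02  1.97  0.    1.16 -0.26]
shift m [ 0.2435 -0.1169  0.0904] turn [-0.001 -0.    -0.001] dist 285.0
red top [ 599. -186.] [131. 145.] 8.07680606842041
red side [ 600. -174.] [137. 153.] 11.842094421386719
[518. 396.  52.]
[ 546. -380.   55.]
```

play_rows --plan "-0.3 0.04 -0.019 0.015 0 0 0; -0.3 0.08 -0.038 0.03 0 0 0; -0.3 0.12 -0.058 0.045 0 0 0; -0.3 0.16 -0.077 0.06 0 0 0; -0.3 0.2 -0.096 0.075 0 0 0"

```text
clock: 1.1
tcp_pos: [414.5, -189.1, 75.6]
tcp_rot: [0.934, 0.358, 0.0, 0.0]
contact_force: [0.8, -0.5, 0.4]
width: 0.651
```

play_rows --plan "-0.3 0.022 -0.0105 0.008 0 0 0; -0.3 0.0435 -0.021 0.0155 0 0 0; -0.3 0.0435 -0.021 0.0155 0 0 0"

```text
clock: 1.4
tcp_pos: [431.8, -143.5, 59.3]
tcp_rot: [0.933, 0.36, -0.001, -0.002]
contact_force: [0.5, 0.1, 0.8]
width: 0.653
```

Run:
```python
from h import *
go(433,-144.3,3,-48)
a=env.grab_frame("top")[150:270,290:420]; b=env.grab_frame("side")[110:230,300:430]
o=np.hstack([cv2.resize(i,None,fx=3,fy=3,interpolation=cv2.INTER_CUBIC) for i in(a,b)]); cv2.imwrite("pics/a1.png",o[:,:,::-1])
```

```text
at [ 431.8 -143.5   59.3] t 1.4 w 0.653 F [0.5 0.1 0.8] j [-0.57  0.03  2.15  0.    0.97  0.26]
shift m [0.0003 0.0016 0.0563] turn [-0.004  0.001  0.003] dist 56.0
```

View pics/a1.png

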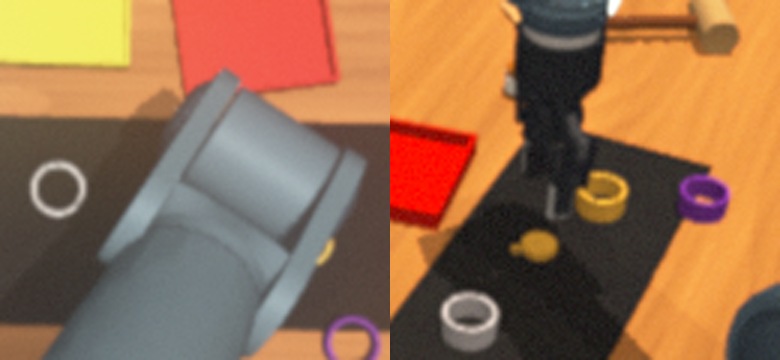

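The side view shows the gripper above the gold locket, with a fingertip at crop (557,215), and the locket at crop (538,245). I'll compare that with the projected fingertips.

Run:
```python
from h import *
j=np.array([.67,-.74,0])
for nm,p in(("tcp",[432,-143.5,59]),("tip+",np.array([432,-143.5,64])+28*j),("tip-",np.array([432,-143.5,64])-28*j),("tip+back",np.array([432,-143.5,64])+40*j),("tip-back",np.array([432,-143.5,64])-40*j),("locket",[433,-144.3,9]),("gring",[403.7,-231.7,24])):
    u=w2p("side",p); print(nm,((u-[300,110])*3+[390,0]).round(0))
print(-cam("side")[3][:3,:3].T@cam("side")[3][:3,3])
```

```text
tcp [542. 198.]
tip+ [532. 176.]
tip- [553. 212.]
tip+back [527. 168.]
tip-back [558. 220.]
locket [537. 240.]
gring [600. 185.]
[133.96233196 750.47299382 765.56608461]
```

The projections agree within about 1 mm of the piece, so I descend and grip.

play_rows --plan "-0.3 0 0.0015 0.03 0 0 0; -0.3 0 0.0015 0.05 0 0 0; -0.3 0 0.0015 0.057 0 0 0; -0.3 0 0.0015 0.057 0 0 0; -0.3 0 0.0015 0.057 0 0 0"

```text
clock: 2.0
tcp_pos: [434.2, -148.3, 4.7]
tcp_rot: [0.934, 0.358, 0.0, 0.001]
contact_force: [-0.1, -0.4, 0.1]
width: 0.65
```

play_rows --plan "0.6 0 0 0 0 0 0; 0.6 0 0 0 0 0 0; 0.6 0 0 0 0 0 0; 0.6 0 0 0 0 0 0; 0.6 0 0 0 0 0 0" --newtons 40

```text
clock: 2.5
tcp_pos: [434.5, -148.1, 5.2]
tcp_rot: [0.934, 0.358, 0.0, 0.001]
contact_force: [-2.0, 0.2, 6.5]
width: 0.363
```

Run:
```python
from h import *
go(433,-144.3,2,-48)
b=env.grab_frame("side")[130:230,290:410]
cv2.imwrite("pics/a2.png",cv2.resize(b,None,fx=5,fy=5,interpolation=cv2.INTER_CUBIC)[:,:,::-1])
go(433,-144.3,2,-48)
```

```text
at [ 434.5 -148.1    5.2] t 2.5 w 0.363 F [-2.   0.2  6.5] j [-0.58  0.16  2.15 -0.    0.84  0.26]
shift m [ 0.0014 -0.0038  0.0032] turn [ 0.002 -0.     0.   ] dist 5.0
at [ 434.5 -148.     5.2] t 2.55 w 0.36 F [-1.2  0.2  5.9] j [-0.58  0.16  2.15 -0.    0.84  0.26]
shift m [ 0.0014 -0.0038  0.0032] turn [ 0.002 -0.     0.   ] dist 5.0
```

View pics/a2.png

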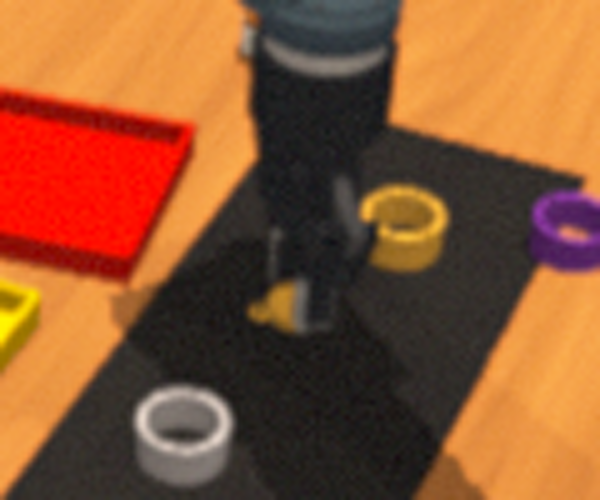

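The finger sits on the near rim of the gold locket with the loop clear, and the width of 0.36 is about 33 mm in linkage terms, so it reads as gripped. I lift and turn the jaws toward world x.

play_rows --plan "0.8 0 0 0 0 0 0; 0.8 0 0 -0.01 0 0 0; 0.8 0 0 -0.03 0 0 0; 0.8 0 0 -0.055 0 0 0; 0.8 0 0 -0.055 0 0 0" --newtons 60

```text
clock: 3.05
tcp_pos: [436.2, -148.9, 62.7]
tcp_rot: [0.934, 0.358, 0.002, 0.003]
contact_force: [0.0, -0.0, -0.1]
width: 0.346
```

Run:
```python
from h import *
b=env.grab_frame("side")[90:230,260:430]
cv2.imwrite("pics/a3.png",cv2.resize(b,None,fx=4,fy=4,interpolation=cv2.INTER_CUBIC)[:,:,::-1])
go(623,34,60,0)
```

```text
at [ 435.1 -148.2   61. ] t 3.1 w 0.344 F [-0.1 -0.   0. ] j [-0.58  0.03  2.14  0.    0.96  0.26]
shift m [ 0.2616 -0.0097  0.0013] turn [ 0.005  0.001 -0.838] dist 262.0
```

View pics/a3.png

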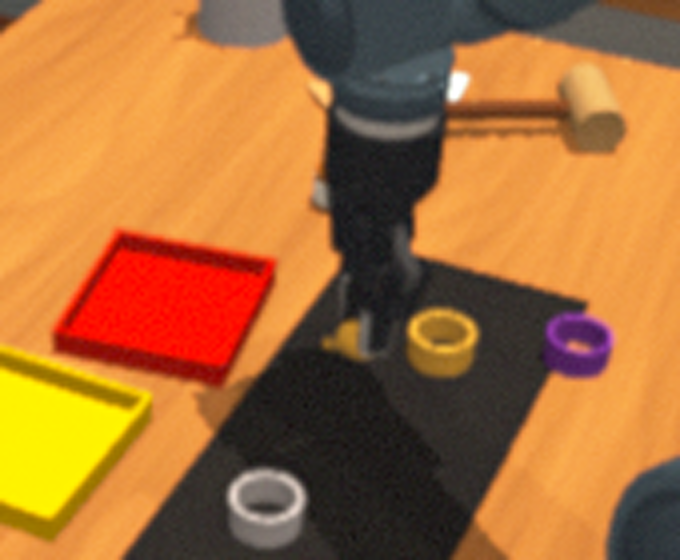

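The locket lifted with the fingers and is still held, with the loop tip at crop (325,342) consistent with a centred grip. Next is the yellow tray, at (623,24).

play_rows --plan "0.8 0.048 0 0 0 0 -0.14; 0.8 0.096 -0.001 0 0 0 -0.28; 0.8 0.144 -0.001 0 0 0 -0.42; 0.8 0.192 -0.002 0 0 0 -0.56; 0.8 0.24 -0.002 0 0 0 -0.7"

```text
clock: 3.6
tcp_pos: [611.0, 16.5, 57.5]
tcp_rot: [0.752, 0.659, -0.001, -0.001]
contact_force: [0.1, -0.7, 0.5]
width: 0.349
```

play_rows --plan "0.8 0.013 0.008 0 0 0 -0.138; 0.8 0.013 0.008 0 0 0 -0.138; 0.8 0.013 0.008 0 0 0 -0.138"

```text
clock: 3.9
tcp_pos: [619.2, 26.5, 57.5]
tcp_rot: [0.708, 0.706, -0.001, -0.001]
contact_force: [-0.5, 0.2, -1.1]
width: 0.345
```

Run:
```python
from h import *
b=env.grab_frame("side")[90:280,180:370]
cv2.imwrite("pics/a4.png",cv2.resize(b,None,fx=3,fy=3,interpolation=cv2.INTER_CUBIC)[:,:,::-1])
go(623,24,10,0)
```

```text
at [619.   26.   57.7] t 3.95 w 0.345 F [ 0.5 -0.7 -0.7] j [-0.14  0.38  1.73 -0.    1.03 -0.14]
shift m [-0.002   0.0041  0.0477] turn [-0.002 -0.    -0.003] dist 48.0
```

View pics/a4.png

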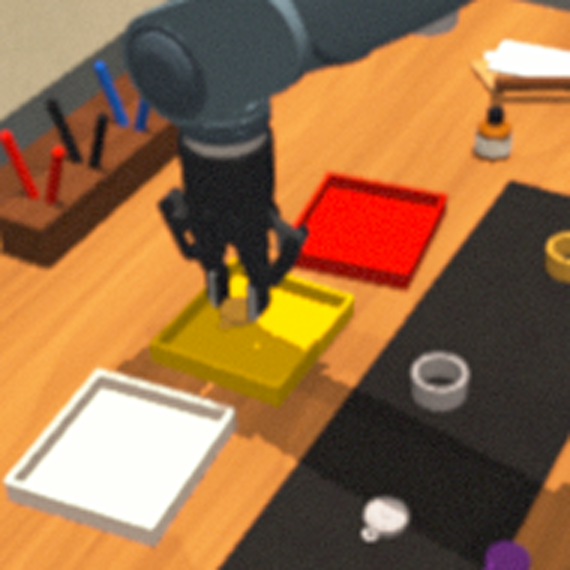

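The gold locket is held flat over the yellow tray (crop 240,310). At pickup the TCP read about 5 mm on the bench, so I lower to about 9.5 mm in the tray and release.

play_rows --plan "0.8 -0.002 0.004 0.025 0 0 0; 0.8 -0.002 0.004 0.043 0 0 0; 0.8 -0.002 0.004 0.0475 0 0 0; 0.8 -0.002 0.004 0.0475 0 0 0; 0.8 -0.002 0.004 0.0475 0 0 0"

```text
clock: 4.45
tcp_pos: [623.8, 24.0, 11.0]
tcp_rot: [0.708, 0.707, -0.0, -0.0]
contact_force: [-0.4, 0.1, 0.6]
width: 0.342
```

play_rows --plan "0.8 0 0 0.001 0 0 0; 0.8 0 0 0.002 0 0 0; 0.8 0 0 0.002 0 0 0; 0.8 0 0 0.002 0 0 0"

```text
clock: 4.85
tcp_pos: [624.4, 24.4, 9.5]
tcp_rot: [0.707, 0.707, -0.0, 0.0]
contact_force: [-1.2, -0.6, 2.2]
width: 0.345
```

play_rows --plan "0.8 0 0 0.001 0 0 0; 0.8 0 0 0.001 0 0 0; 0.8 0 0 0.001 0 0 0"

```text
clock: 5.15
tcp_pos: [624.5, 24.4, 9.4]
tcp_rot: [0.707, 0.707, -0.0, -0.0]
contact_force: [-5.1, -1.0, 9.5]
width: 0.346
```

The force rose to 9.5 N, so the locket is on the tray floor. I release, rise, and go to the gold ring.

play_rows --plan "0 0 0 0 0 0 0; 0 0 0 0 0 0 0; 0 0 0 0 0 0 0; 0 0 0 -0.03 0 0 0; 0 0 0 -0.065 0 0 0"

```text
clock: 5.65
tcp_pos: [622.6, 24.7, 71.8]
tcp_rot: [0.707, 0.707, -0.001, -0.002]
contact_force: [0.8, -0.5, 0.2]
width: 0.498
```

play_rows --plan "-0.6 -0.03 -0.025 0 0 0 0; -0.6 -0.065 -0.055 0 0 0 0; -0.6 -0.1 -0.085 0 0 0 0; -0.6 -0.135 -0.115 0 0 0 0; -0.6 -0.168 -0.145 0 0 0 0"

```text
clock: 6.15
tcp_pos: [478.1, -144.6, 73.2]
tcp_rot: [0.707, 0.707, 0.0, 0.0]
contact_force: [0.0, -1.4, 0.0]
width: 0.799
```

play_rows --plan "-0.6 -0.035 -0.03 0 0 0 0; -0.6 -0.07 -0.06 0 0 0 0; -0.6 -0.088 -0.076 0 0 0 0; -0.6 -0.088 -0.076 0 0 0 0; -0.6 -0.088 -0.076 0 0 0 0"

```text
clock: 6.65
tcp_pos: [403.3, -231.7, 73.3]
tcp_rot: [0.708, 0.707, 0.0, 0.0]
contact_force: [0.3, 0.1, -0.4]
width: 0.803
```

Run:
```python
from h import *
go(403.7,-231.7,6,0)
b=env.grab_frame("side")[90:280,180:420]
cv2.imwrite("pics/a5.png",cv2.resize(b,None,fx=3,fy=3,interpolation=cv2.INTER_CUBIC)[:,:,::-1])
```

```text
at [ 403.3 -231.7   73.3] t 6.65 w 0.803 F [ 0.3  0.1 -0.4] j [-0.77  0.03  2.12  0.    0.99 -0.77]
shift m [-0.      0.0004  0.0673] turn [ 0.    -0.    -0.001] dist 67.0
```

View pics/a5.png

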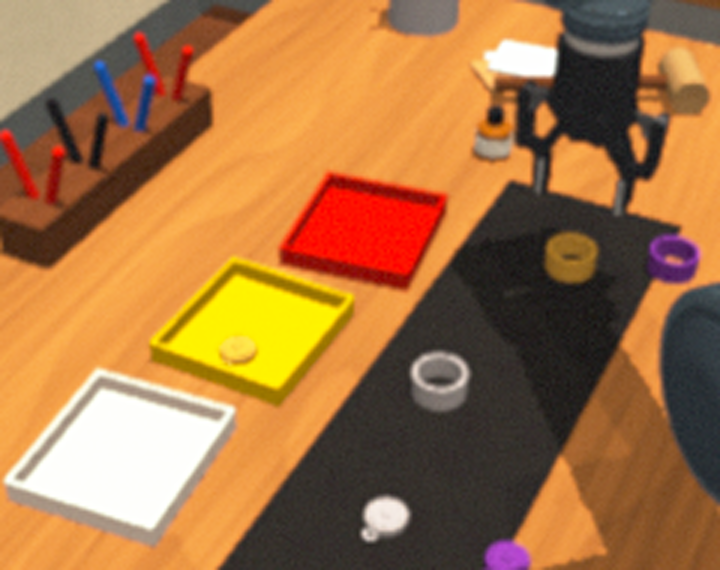

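The gold locket is flat in the yellow tray (crop 238,350). The gripper is above the gold ring, with both fingers clear of the purple ring.

play_rows --plan "-0.6 0 0 0.03 0 0 0; -0.6 0 0 0.055 0 0 0; -0.6 0 0 0.065 0 0 0; -0.6 0 0 0.065 0 0 0; -0.6 0 0 0.065 0 0 0"

```text
clock: 7.2
tcp_pos: [404.2, -231.5, 8.9]
tcp_rot: [0.707, 0.707, 0.0, 0.0]
contact_force: [-0.5, -0.4, -1.1]
width: 0.797
```

play_rows --plan "0.5 0 0 0 0 0 0; 0.5 0 0 0 0 0 0; 0.5 0 0 0 0 0 0; 0.5 0 0 0 0 0 0; 0.5 0 0 0 0 0 0" --newtons 50

```text
clock: 7.7
tcp_pos: [404.4, -232.3, 10.0]
tcp_rot: [0.707, 0.707, 0.0, 0.001]
contact_force: [-0.9, 2.2, 6.2]
width: 0.531
```

play_rows --plan "0.5 0 0 -0.015 0 0 0; 0.5 0 0 -0.045 0 0 0; 0.5 0 0 -0.06 0 0 0; 0.5 0 0 -0.06 0 0 0"

```text
clock: 8.1
tcp_pos: [405.2, -233.2, 71.4]
tcp_rot: [0.707, 0.707, 0.0, 0.003]
contact_force: [0.2, -1.1, -0.5]
width: 0.531
```

Run:
```python
from h import *
go(623,-40,67,0)
```

```text
at [ 405.2 -233.2   71.4] t 8.1 w 0.531 F [ 0.2 -1.1 -0.5] j [-0.77  0.03  2.12  0.    0.98 -0.77]
shift m [0.1933 0.2178 0.0045] turn [0.005 0.005 0.   ] dist 291.0
```

The width of 0.531 matches 48 mm, so the ring is held. I carry it to (623,-40).

play_rows --plan "0.5 0.032 0.036 0 0 0 0; 0.5 0.064 0.072 0 0 0 0; 0.5 0.096 0.108 0 0 0 0; 0.5 0.128 0.144 0 0 0 0; 0.5 0.16 0.18 0 0 0 0"

```text
clock: 8.6
tcp_pos: [584.1, -69.8, 67.3]
tcp_rot: [0.707, 0.707, -0.0, -0.0]
contact_force: [1.3, -1.1, -0.4]
width: 0.533
```

play_rows --plan "0.5 0.02 0.022 0 0 0 0; 0.5 0.033 0.038 0 0 0 0; 0.5 0.033 0.038 0.01 0 0 0; 0.5 0.033 0.038 0.035 0 0 0; 0.5 0.033 0.038 0.035 0 0 0"

```text
clock: 9.1
tcp_pos: [617.2, -38.2, 28.5]
tcp_rot: [0.707, 0.707, -0.002, -0.004]
contact_force: [-1.0, 0.7, -0.7]
width: 0.534
```

Run:
```python
from h import *
go(623,-40,14,0)
```

```text
at [617.2 -38.2  28.5] t 9.1 w 0.534 F [-1.   0.7 -0.7] j [-0.24  0.43  1.73 -0.    0.99 -0.24]
shift m [-0.0018  0.006   0.0144] turn [-0.009 -0.002 -0.   ] dist 16.0
```

play_rows --plan "0.5 -0.001 0.003 0.006 0 0 0; 0.5 -0.001 0.003 0.012 0 0 0; 0.5 -0.001 0.003 0.012 0 0 0; 0.5 -0.001 0.003 0.012 0 0 0"

```text
clock: 9.5
tcp_pos: [624.5, -39.8, 21.7]
tcp_rot: [0.707, 0.707, 0.0, 0.0]
contact_force: [0.3, 0.1, -0.1]
width: 0.535
```

play_rows --plan "0.5 0 -0.001 0.004 0 0 0; 0.5 0 -0.001 0.007 0 0 0; 0.5 0 -0.001 0.007 0 0 0; 0.5 0 -0.001 0.007 0 0 0; 0.5 0 -0.001 0.007 0 0 0"

```text
clock: 10.0
tcp_pos: [623.3, -39.5, 14.3]
tcp_rot: [0.707, 0.707, -0.0, -0.0]
contact_force: [0.5, -0.4, -0.3]
width: 0.527
```

play_rows --plan "0.5 0 0 0.001 0 0 0; 0.5 0 0 0.001 0 0 0; 0.5 0 0 0.001 0 0 0"

```text
clock: 10.3
tcp_pos: [623.4, -39.5, 14.0]
tcp_rot: [0.707, 0.707, -0.0, -0.0]
contact_force: [-3.2, 0.5, 6.1]
width: 0.535
```

The ring is on the floor (6 N). I release and go to the silver ring at (444.6,-12).

play_rows --plan "-0.3 0 0 0 0 0 0; -0.3 0 0 0 0 0 0; -0.3 0 0 0 0 0 0; -0.3 0 0 -0.03 0 0 0; -0.3 0 0 -0.06 0 0 0"

```text
clock: 10.8
tcp_pos: [622.3, -39.3, 72.6]
tcp_rot: [0.707, 0.707, -0.001, -0.001]
contact_force: [0.3, 0.0, -0.2]
width: 0.648
```

play_rows --plan "-0.6 0.006 -0.045 0 0 0 0; -0.6 0.012 -0.09 0 0 0 0; -0.6 0.02 -0.135 0 0 0 0; -0.6 0.0275 -0.178 0 0 0 0; -0.6 0.0275 -0.178 0 0 0 0"

```text
clock: 11.3
tcp_pos: [438.1, -9.8, 70.2]
tcp_rot: [0.707, 0.707, -0.002, -0.004]
contact_force: [-0.5, 0.4, 0.8]
width: 0.794
```

play_rows --plan "-0.6 0 0 0.02 0 0 0; -0.6 0 0 0.02 0 0 0; -0.6 0 0 0.02 0 0 0"

```text
clock: 11.6
tcp_pos: [445.7, -12.2, 53.4]
tcp_rot: [0.707, 0.707, -0.0, -0.0]
contact_force: [-0.2, -0.3, 0.0]
width: 0.796
```

Run:
```python
from h import *
go(444.6,-12,9,0)
b=env.grab_frame("side")[90:280,180:420]
cv2.imwrite("pics/a6.png",cv2.resize(b,None,fx=3,fy=3,interpolation=cv2.INTER_CUBIC)[:,:,::-1])
```

```text
at [445.7 -12.2  53.4] t 11.6 w 0.796 F [-0.2 -0.3  0. ] j [-0.28  0.02  2.17 -0.    0.95 -0.28]
shift m [ 0.0001 -0.001   0.0444] turn [-0. -0. -0.] dist 44.0
```

View pics/a6.png

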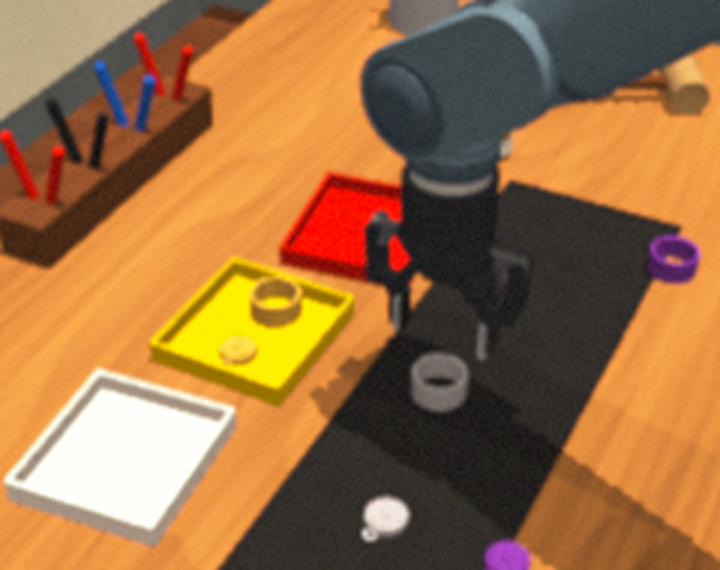

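Both gold pieces sit side by side in the yellow tray: ring at crop (276,300), locket at (238,350). I grip the silver ring next.

play_rows --plan "-0.6 0 -0.001 0.025 0 0 0; -0.6 0 -0.001 0.044 0 0 0; -0.6 0 -0.001 0.044 0 0 0; -0.6 0 -0.001 0.044 0 0 0"

```text
clock: 12.05
tcp_pos: [445.0, -12.2, 9.9]
tcp_rot: [0.707, 0.707, 0.0, 0.0]
contact_force: [0.3, 0.0, 0.5]
width: 0.802
```

play_rows --plan "0.5 0 0 0 0 0 0; 0.5 0 0 0 0 0 0; 0.5 0 0 0 0 0 0; 0.5 0 0 0 0 0 0; 0.5 0 0 0 0 0 0"

```text
clock: 12.55
tcp_pos: [445.7, -12.4, 11.2]
tcp_rot: [0.707, 0.707, 0.001, 0.001]
contact_force: [-1.8, 0.3, 6.8]
width: 0.537
```

play_rows --plan "0.5 0 0 -0.015 0 0 0; 0.5 0 0 -0.045 0 0 0; 0.5 0 0 -0.055 0 0 0; 0.5 0 0 -0.055 0 0 0"

```text
clock: 12.95
tcp_pos: [446.2, -12.5, 66.4]
tcp_rot: [0.707, 0.707, 0.001, 0.002]
contact_force: [-0.2, -0.9, -0.5]
width: 0.538
```

play_rows --plan "0.5 0.03 0.036 0 0 0 0; 0.5 0.06 0.072 0 0 0 0; 0.5 0.09 0.108 0 0 0 0; 0.5 0.12 0.144 0 0 0 0; 0.5 0.15 0.18 0 0 0 0"

```text
clock: 13.45
tcp_pos: [624.8, 139.3, 62.4]
tcp_rot: [0.707, 0.707, -0.001, -0.001]
contact_force: [-0.1, 0.3, 0.0]
width: 0.54
```

play_rows --plan "0.5 0.009 0.012 0 0 0 0; 0.5 0.009 0.012 0 0 0 0; 0.5 0.009 0.012 0.02 0 0 0; 0.5 0.009 0.012 0.03 0 0 0; 0.5 0.009 0.012 0.03 0 0 0"

```text
clock: 13.95
tcp_pos: [633.4, 146.2, 31.2]
tcp_rot: [0.707, 0.707, -0.002, -0.002]
contact_force: [-1.6, 0.6, -0.6]
width: 0.534
```

Run:
```python
from h import *
b=env.grab_frame("side")[90:280,150:390]
go(638,147,14,0)
cv2.imwrite("pics/a7.png",cv2.resize(b,None,fx=3,fy=3,interpolation=cv2.INTER_CUBIC)[:,:,::-1])
```

```text
at [634.6 146.3  32.7] t 14.0 w 0.543 F [ 0.3 -0.3 -0.5] j [ 0.05  0.48  1.65 -0.    1.01  0.05]
shift m [0.0007 0.0035 0.0187] turn [-0.004  0.    -0.001] dist 19.0
```

View pics/a7.png

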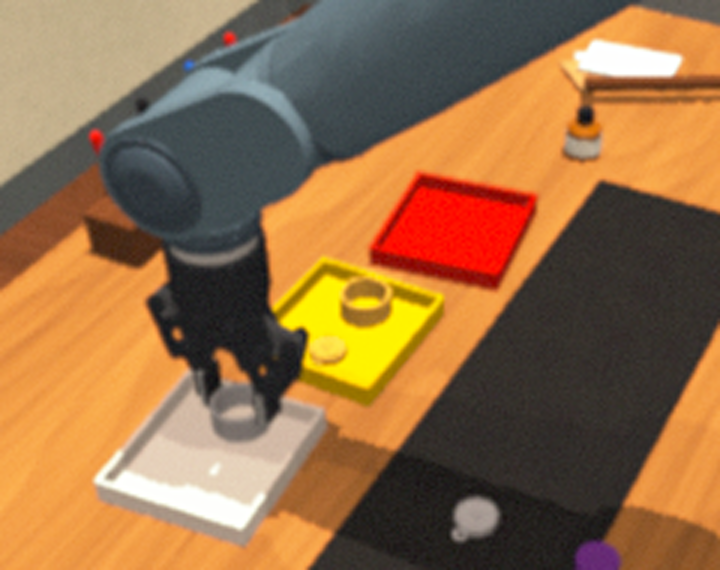

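The silver ring is over the white tray (crop 238,410), inside its walls. I lower it.

play_rows --plan "0.5 0 0.001 0.01 0 0 0; 0.5 0 0.001 0.018 0 0 0; 0.5 0 0.001 0.018 0 0 0; 0.5 0 0.001 0.018 0 0 0"

```text
clock: 14.4
tcp_pos: [637.2, 146.9, 16.1]
tcp_rot: [0.707, 0.707, -0.0, -0.0]
contact_force: [-0.1, 0.5, -0.9]
width: 0.539
```

play_rows --plan "0.5 0 0 0.001 0 0 0; 0.5 0 0 0.002 0 0 0; 0.5 0 0 0.002 0 0 0; 0.5 0 0 0.002 0 0 0"

```text
clock: 14.8
tcp_pos: [637.5, 147.0, 15.3]
tcp_rot: [0.707, 0.707, -0.0, 0.0]
contact_force: [-2.6, -0.3, 5.1]
width: 0.538
```

Contact on the floor. I release and go to the silver locket at (421,141), jaws at -9°, with an opening of about 55 mm.

play_rows --plan "-0.3 0 0 0 0 0 0; -0.3 0 0 0 0 0 0; -0.3 0 0 0 0 0 0; -0.3 0 0 -0.03 0 0 0; -0.3 0 0 -0.055 0 0 0"

```text
clock: 15.3
tcp_pos: [636.8, 146.9, 69.2]
tcp_rot: [0.707, 0.707, -0.001, -0.001]
contact_force: [-0.1, -0.7, -0.2]
width: 0.649
```

play_rows --plan "-0.3 -0.001 -0.045 0 0 0 0.05; -0.3 -0.002 -0.09 0 0 0 0.1; -0.3 -0.003 -0.135 0 0 0 0.157; -0.3 -0.005 -0.18 0 0 0 0.157; -0.3 -0.006 -0.216 0 0 0 0.157"

```text
clock: 15.8
tcp_pos: [418.7, 140.9, 68.7]
tcp_rot: [0.76, 0.65, -0.001, -0.0]
contact_force: [0.2, -0.5, -0.9]
width: 0.653
```

play_rows --plan "-0.3 0 0 0.03 0 0 0; -0.3 0 0 0.03 0 0 0; -0.3 0 0 0.03 0 0 0; -0.3 0 0 0.03 0 0 0"

```text
clock: 16.2
tcp_pos: [422.8, 141.0, 40.2]
tcp_rot: [0.76, 0.649, 0.001, 0.0]
contact_force: [0.2, 0.1, -0.1]
width: 0.649
```

Run:
```python
from h import *
b=env.grab_frame("side")[160:320,170:390]
go(421.2,141.3,5,-9)
cv2.imwrite("pics/a8.png",cv2.resize(b,None,fx=3.5,fy=3.5,interpolation=cv2.INTER_CUBIC)[:,:,::-1])
```

```text
at [422.8 141.   40.2] t 16.25 w 0.65 F [ 1.   0.3 -1. ] j [0.07 0.05 2.18 0.   0.92 0.22]
shift m [ 0.0001 -0.0017  0.0352] turn [ 0.002 -0.    -0.   ] dist 35.0
```

View pics/a8.png

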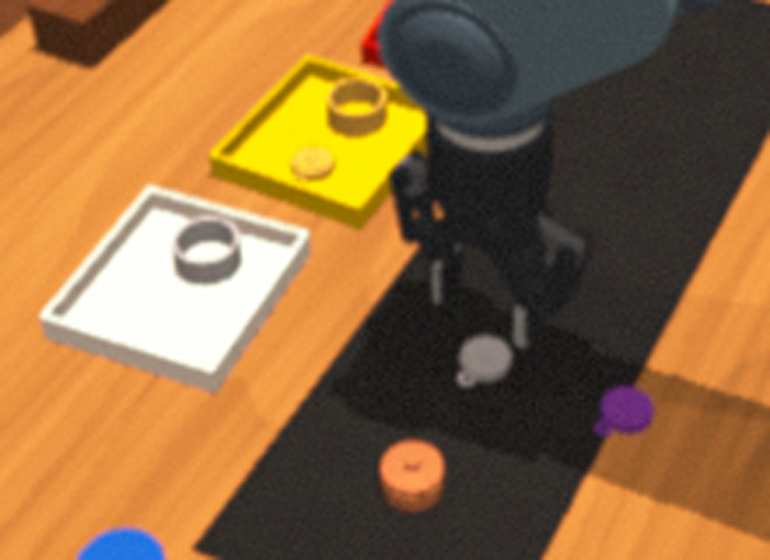

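The silver ring stands in the white tray (crop 208,250), and the jaws straddle the bare silver locket (crop 487,357). I descend and grip.

play_rows --plan "-0.3 0 -0.0015 0.02 0 0 0; -0.3 0 -0.0015 0.033 0 0 0; -0.3 0 -0.0015 0.0355 0 0 0; -0.3 0 -0.0015 0.0355 0 0 0; -0.3 0 -0.0015 0.0355 0 0 0"

```text
clock: 16.75
tcp_pos: [420.9, 141.2, 4.6]
tcp_rot: [0.76, 0.649, 0.001, 0.0]
contact_force: [-0.0, 1.0, 0.4]
width: 0.652
```

play_rows --plan "0.6 0 0 0 0 0 0; 0.6 0 0 0 0 0 0; 0.6 0 0 0 0 0 0; 0.6 0 0 0 0 0 0; 0.6 0 0 0 0 0 0"

```text
clock: 17.25
tcp_pos: [420.7, 141.3, 4.9]
tcp_rot: [0.76, 0.65, 0.0, 0.0]
contact_force: [-1.2, -1.0, 7.4]
width: 0.355
```

play_rows --plan "0.8 0 0 0 0 0 0; 0.8 0 0 -0.01 0 0 0; 0.8 0 0 -0.03 0 0 0; 0.8 0 0 -0.05 0 0 0; 0.8 0 0 -0.05 0 0 0"

```text
clock: 17.75
tcp_pos: [422.4, 141.4, 56.8]
tcp_rot: [0.76, 0.65, 0.003, 0.002]
contact_force: [-0.7, 0.8, -0.6]
width: 0.353
```

Run:
```python
from h import *
go(633,208,55,0)
```

```text
at [422.4 141.4  56.8] t 17.75 w 0.353 F [-0.7  0.8 -0.6] j [0.07 0.01 2.18 0.   0.95 0.22]
shift m [0.0987 0.1976 0.0033] turn [ 0.007 -0.001 -0.157] dist 221.0
```

The width of 0.35 matches the gold locket's grip. I carry it to the white tray at (633,208).

play_rows --plan "0.8 0.02 0.04 0 0 0 -0.05; 0.8 0.04 0.08 0 0 0 -0.1; 0.8 0.06 0.12 0 0 0 -0.157; 0.8 0.08 0.16 0 0 0 -0.157; 0.8 0.0985 0.1975 0 0 0 -0.157"

```text
clock: 18.25
tcp_pos: [631.6, 208.1, 52.6]
tcp_rot: [0.707, 0.707, -0.0, -0.0]
contact_force: [0.8, -0.0, -0.3]
width: 0.349
```

play_rows --plan "0.8 0 0 0.01 0 0 0; 0.8 0 0 0.02 0 0 0; 0.8 0 0 0.025 0 0 0; 0.8 0 0 0.025 0 0 0; 0.8 0 0 0.025 0 0 0"

```text
clock: 18.75
tcp_pos: [629.4, 207.4, 28.6]
tcp_rot: [0.707, 0.707, -0.0, -0.0]
contact_force: [0.3, -0.1, -0.6]
width: 0.356
```

Run:
```python
from h import *
b=env.grab_frame("side")[160:320,150:370]
go(633,208,9.5,0)
cv2.imwrite("pics/a9.png",cv2.resize(b,None,fx=3.5,fy=3.5,interpolation=cv2.INTER_CUBIC)[:,:,::-1])
```

```text
at [630.  207.5  29.2] t 18.8 w 0.355 F [0.  0.2 0.2] j [0.15 0.51 1.62 0.   1.01 0.15]
shift m [0.0005 0.003  0.0197] turn [ 0. -0. -0.] dist 20.0
```

View pics/a9.png

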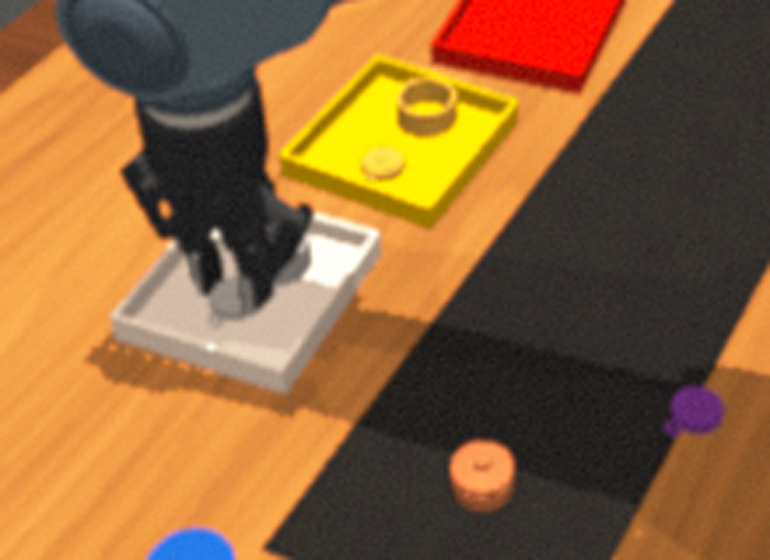

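The silver locket is held above the white tray (crop 232,298), clear of the ring. I lower it.

play_rows --plan "0.8 0 0.002 0.01 0 0 0; 0.8 0 0.002 0.016 0 0 0; 0.8 0 0.002 0.0185 0 0 0; 0.8 0 0.002 0.0185 0 0 0; 0.8 0 0.002 0.0185 0 0 0"

```text
clock: 19.3
tcp_pos: [632.4, 207.6, 10.2]
tcp_rot: [0.707, 0.707, 0.0, -0.0]
contact_force: [0.7, 0.8, -0.1]
width: 0.357
```

play_rows --plan "0.8 0 0 0.001 0 0 0; 0.8 0 0 0.002 0 0 0; 0.8 0 0 0.002 0 0 0; 0.8 0 0 0.002 0 0 0"

```text
clock: 19.7
tcp_pos: [632.6, 207.6, 9.0]
tcp_rot: [0.707, 0.707, 0.0, 0.0]
contact_force: [-2.5, -0.0, 5.6]
width: 0.351
```

On the floor. I release and go to the copper box at (417,251).

play_rows --plan "0 0 0 0 0 0 0; 0 0 0 0 0 0 0; 0 0 0 0 0 0 0; 0 0 0 -0.03 0 0 0; 0 0 0 -0.065 0 0 0"

```text
clock: 20.2
tcp_pos: [630.6, 207.3, 71.6]
tcp_rot: [0.707, 0.707, -0.002, -0.001]
contact_force: [0.7, -0.5, -0.4]
width: 0.498
```

play_rows --plan "-0.5 0.009 -0.045 0 0 0 0; -0.5 0.018 -0.09 0 0 0 0; -0.5 0.027 -0.135 0 0 0 0; -0.5 0.036 -0.18 0 0 0 0; -0.5 0.0435 -0.215 0 0 0 0"

```text
clock: 20.7
tcp_pos: [414.6, 251.2, 72.7]
tcp_rot: [0.707, 0.707, -0.0, -0.0]
contact_force: [0.0, 0.4, 0.2]
width: 0.755
```

play_rows --plan "-0.5 0 0 0.02 0 0 0; -0.5 0 0 0.02 0 0 0; -0.5 0 0 0.02 0 0 0; -0.5 0 0 0.02 0 0 0"

```text
clock: 21.1
tcp_pos: [418.6, 251.2, 54.1]
tcp_rot: [0.707, 0.707, 0.001, 0.0]
contact_force: [0.7, 0.1, 0.2]
width: 0.749
```

Run:
```python
from h import *
b=env.grab_frame("side")[180:350,150:370]
go(417.4,251,9,0)
cv2.imwrite("pics/a10.png",cv2.resize(b,None,fx=3.5,fy=3.5,interpolation=cv2.INTER_CUBIC)[:,:,::-1])
```

```text
at [418.7 251.1  54.1] t 21.15 w 0.749 F [ 0.6 -0.6  0.8] j [ 0.31  0.12  2.07 -0.    0.95  0.31]
shift m [-0.0001 -0.0013  0.0451] turn [ 0.001 -0.    -0.001] dist 45.0
```

View pics/a10.png

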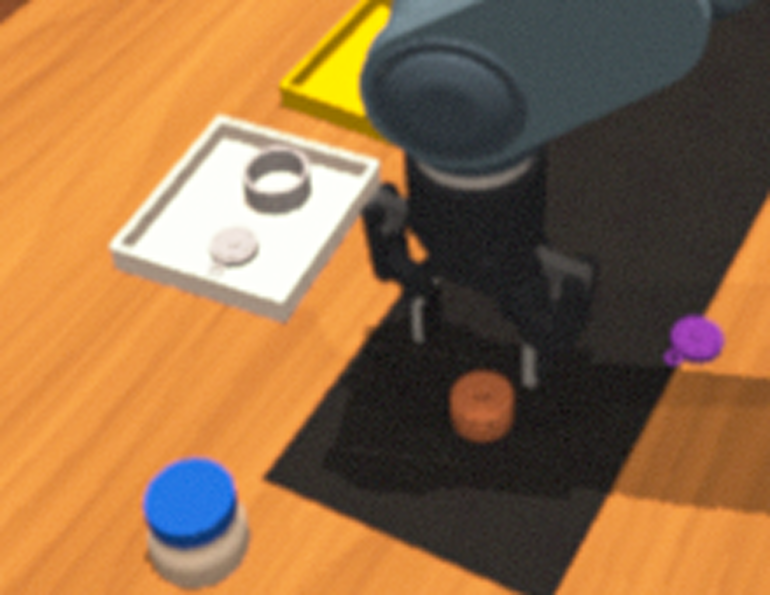

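The silver pieces lie side by side: ring at crop (278,180), locket at (233,247). The jaws straddle the copper box at (482,405). I grip and lift it.

play_rows --plan "-0.5 0 -0.001 0.025 0 0 0; -0.5 0 -0.001 0.042 0 0 0; -0.5 0 -0.001 0.047 0 0 0; -0.5 0 -0.001 0.047 0 0 0; -0.5 0 -0.001 0.047 0 0 0"

```text
clock: 21.65
tcp_pos: [417.4, 251.3, 7.2]
tcp_rot: [0.707, 0.707, 0.001, 0.0]
contact_force: [-0.0, 0.3, -0.2]
width: 0.747
```

play_rows --plan "0.6 0 0 0 0 0 0; 0.6 0 0 0 0 0 0; 0.6 0 0 0 0 0 0; 0.6 0 0 0 0 0 0; 0.6 0 0 0 0 0 0"

```text
clock: 22.15
tcp_pos: [417.2, 251.4, 7.6]
tcp_rot: [0.707, 0.707, 0.001, 0.0]
contact_force: [-1.3, -2.0, 4.6]
width: 0.416
```

play_rows --plan "0.6 0 0 -0.015 0 0 0; 0.6 0 0 -0.04 0 0 0; 0.6 0 0 -0.05 0 0 0; 0.6 0 0 -0.05 0 0 0"

```text
clock: 22.55
tcp_pos: [417.8, 251.6, 58.1]
tcp_rot: [0.707, 0.707, 0.002, 0.001]
contact_force: [0.6, 0.8, -0.7]
width: 0.409
```

Run:
```python
from h import *
go(600,-182,56,0)
```

```text
at [417.8 251.6  58.1] t 22.55 w 0.409 F [ 0.6  0.8 -0.7] j [0.31 0.1  2.07 0.   0.96 0.31]
shift m [-0.4336  0.1822  0.0022] turn [ 0.004 -0.001  0.   ] dist 470.0
```

The width of 0.41 is about 37 mm, so the box is held. I carry it to the red tray.

play_rows --plan "0.6 -0.042 0.018 0 0 0 0; 0.6 -0.084 0.036 0 0 0 0; 0.6 -0.126 0.054 0 0 0 0; 0.6 -0.168 0.072 0 0 0 0; 0.6 -0.21 0.09 0 0 0 0"

```text
clock: 23.05
tcp_pos: [506.0, 39.4, 55.2]
tcp_rot: [0.707, 0.707, -0.0, -0.001]
contact_force: [0.6, 1.6, 0.3]
width: 0.416
```

play_rows --plan "0.6 -0.042 0.018 0 0 0 0; 0.6 -0.084 0.036 0 0 0 0; 0.6 -0.126 0.054 0 0 0 0; 0.6 -0.168 0.072 0 0 0 0; 0.6 -0.2 0.086 0 0 0 0"

```text
clock: 23.55
tcp_pos: [592.4, -161.4, 55.0]
tcp_rot: [0.708, 0.707, -0.0, -0.0]
contact_force: [0.0, 0.6, 0.2]
width: 0.416
```

play_rows --plan "0.6 -0.0235 0.0065 0 0 0 0; 0.6 -0.0235 0.0065 0 0 0 0; 0.6 -0.0235 0.0065 0.01 0 0 0; 0.6 -0.0235 0.0065 0.025 0 0 0; 0.6 -0.0235 0.0065 0.025 0 0 0"

```text
clock: 24.05
tcp_pos: [596.0, -180.0, 27.3]
tcp_rot: [0.707, 0.708, -0.001, -0.003]
contact_force: [-0.7, 0.5, -0.9]
width: 0.415
```

Run:
```python
from h import *
b=env.grab_frame("side")[80:250,180:400]
go(600,-182,11.5,0)
cv2.imwrite("pics/a11.png",cv2.resize(b,None,fx=3.5,fy=3.5,interpolation=cv2.INTER_CUBIC)[:,:,::-1])
```

```text
at [ 596.9 -180.4   28.6] t 24.1 w 0.411 F [ 0.3 -0.2 -0.2] j [-0.48  0.44  1.72  0.    0.99 -0.48]
shift m [-0.0016  0.0032  0.0171] turn [-0.005 -0.002  0.001] dist 17.0
```

View pics/a11.png

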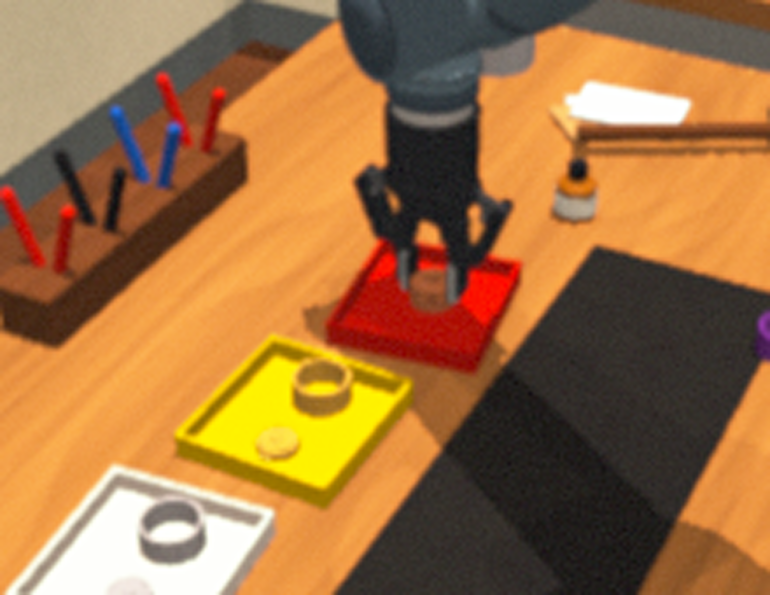

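The copper box is held upright over the red tray floor (crop 432,285). I lower it.

play_rows --plan "0.6 -0.001 0 0.01 0 0 0; 0.6 -0.001 0 0.017 0 0 0; 0.6 -0.001 0 0.017 0 0 0; 0.6 -0.001 0 0.017 0 0 0; 0.6 -0.001 0 0.017 0 0 0"

```text
clock: 24.6
tcp_pos: [599.2, -183.6, 14.7]
tcp_rot: [0.707, 0.707, 0.0, 0.0]
contact_force: [-0.2, -0.1, -0.1]
width: 0.413
```

play_rows --plan "0.6 0 0 0.001 0 0 0; 0.6 0 0 0.002 0 0 0; 0.6 0 0 0.002 0 0 0; 0.6 0 0 0.002 0 0 0"

```text
clock: 25.0
tcp_pos: [598.8, -183.4, 12.3]
tcp_rot: [0.707, 0.707, 0.0, -0.0]
contact_force: [-0.6, -0.4, -0.8]
width: 0.413
```

play_rows --plan "0.6 0 0 0.001 0 0 0; 0.6 0 0 0.001 0 0 0; 0.6 0 0 0.001 0 0 0"

```text
clock: 25.3
tcp_pos: [599.0, -183.5, 11.6]
tcp_rot: [0.707, 0.707, 0.0, 0.0]
contact_force: [-0.7, 0.8, 2.3]
width: 0.414
```

Light contact at the expected 11.6 mm (7.6 plus the 4 mm floor). I release, rise, and back away so both cameras see the trays.

play_rows --plan "-0.2 0 0 0.0005 0 0 0; -0.2 0 0 0.0005 0 0 0; -0.2 0 0 0.0005 0 0 0; -0.2 0 0 -0.03 0 0 0; -0.2 0 0 -0.075 0 0 0"

```text
clock: 25.8
tcp_pos: [596.3, -182.2, 83.6]
tcp_rot: [0.707, 0.707, -0.001, -0.004]
contact_force: [0.1, 0.1, 0.2]
width: 0.597
```

play_rows --plan "-0.2 -0.01 -0.04 -0.02 0 0 0; -0.2 -0.02 -0.08 -0.04 0 0 0; -0.2 -0.03 -0.12 -0.06 0 0 0; -0.2 -0.04 -0.16 -0.08 0 0 0; -0.2 -0.05 -0.195 -0.1 0 0 0"

```text
clock: 26.3
tcp_pos: [402.0, -233.3, 186.7]
tcp_rot: [0.707, 0.707, -0.0, -0.0]
contact_force: [-0.2, 0.1, 1.4]
width: 0.6
```

play_rows --plan "-0.2 -0.04 0 -0.02 0 0 0; -0.2 -0.08 0 -0.02 0 0 0; -0.2 -0.1 0 -0.02 0 0 0; -0.2 -0.1 0 -0.02 0 0 0; -0.2 -0.1 0 -0.02 0 0 0"

```text
clock: 26.8
tcp_pos: [403.6, -333.0, 205.9]
tcp_rot: [0.707, 0.707, 0.0, -0.001]
contact_force: [0.6, -0.0, -0.3]
width: 0.602
```

Run:
```python
from h import *
a=env.grab_frame("top")[100:270,130:480]; b=env.grab_frame("side")[130:350,170:400]
t=env.grab_frame("top"); cv2.imwrite("pics/tfull.png",t[:,:,::-1])
a=cv2.resize(a,None,fx=2.25,fy=2.25,interpolation=cv2.INTER_CUBIC)[:260]
b=cv2.resize(b,None,fx=1.5,fy=1.5,interpolation=cv2.INTER_CUBIC)
o=np.zeros((595,800,3),np.uint8); o[:260,:a.shape[1]]=a[:,:800]; o[262:262+b.shape[0],:b.shape[1]]=b
cv2.imwrite("pics/a12.png",o[:,:,::-1]); ob=env.get_obs(); print(ob["clock"],ob["tcp_pos"],np.abs(ob["dq"]).max())
for uv,z in(((153,180),52),((450,176),55)): print(p2w("top",uv,z).round(0))
```

```text
26.95 [ 403.9472492  -332.2182677   205.93386137] 0.003031904003989418
[518. 396.  52.]
[ 546. -380.   55.]
```

View pics/a12.png

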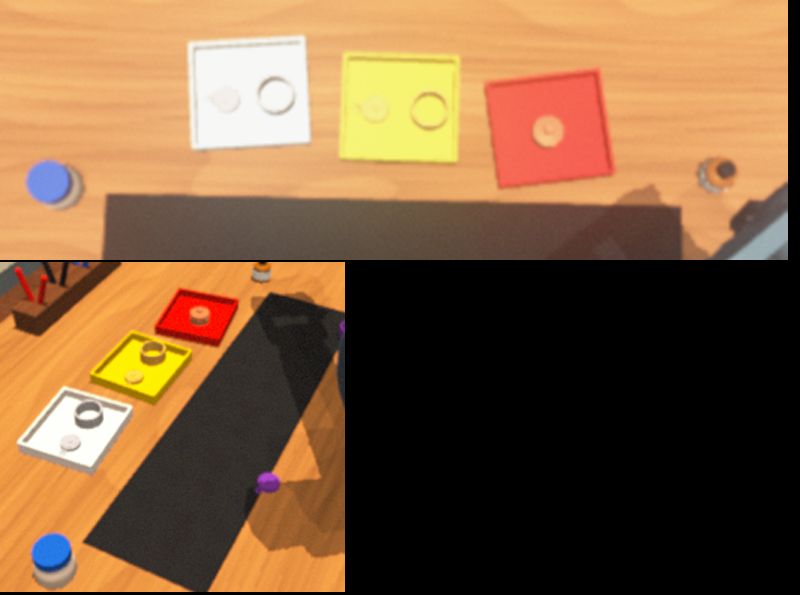

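Both views show all five pieces flat or upright in the right trays and well apart. The jar and bottle stand where they were. I hand in.

```bash
python3 -c "
from rig import env
print(env.finish_job())"
```

```text
the job is handed in; nothing more can be done
None
```

All five pieces are sorted and the job is handed in at about 27 s of robot time. The gold ring and locket are in the yellow tray, the silver ring and bare-steel locket in the white tray, and the copper box in the red tray. Each was lowered until the force showed contact with the tray floor (2 to 10 N) before I let go.

**Last checks:** the final top and side pictures show every piece lying flat or upright inside its tray. By where I set them down, the ring and locket are about 60 mm apart in both shared trays. The jar and bottle look unmoved by eye. I never reached for the purple look-alikes. The arm was at rest about 200 mm above the bench, touching nothing.

**What disagreed or went unmeasured:**
- The locket grips read about 31–33 mm for a 34 mm disc, but both held.
- The two cameras put the red tray's centre about 12 mm apart, so I used a point between them; the box still landed near the middle.
- I did not measure the final positions of the pieces, jar or bottle again in numbers; these checks are by eye.

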